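# Turn the fuel flap with the filling knife and hang the knife up

## Task

Turn the car's fuel flap over on its rubber mat so that the filled outer face is up for sanding: slip the blade of the filling knife under one of its two raised edges and lever it over, without touching the flap with the gripper. Then lay the knife down and let go of it, take it afresh so that its eye end is free, and hang it by its eye on the stand's empty peg. Leave the flap lying on the mat and do not disturb the other things on the bench.

Things in the scene. Friction and masses are not known exactly. Their poses are not given: they have to be found in the camera images.
- mat: Black soft rubber mat fixed to the bench, 280 (its x) x 340 (its y) x 4 mm thick, with a good grip (friction about 1; the other things about 0.6). Origin: centre of its underside, on the bench (z = 0). Its y runs roughly along world y.
- flap: Fuel-filler flap, rigid crowned sheet 120 (its x) x 150 (its y) x 3 mm, about 0.14 kg. Starts with the grey ribbed inner side up, the black, yellow-filled outer face down; its +x points roughly to world +y, to the free half of the mat. Origin: centre of the outer face (on the mat at the start, 8.6 mm above it when turned). z: outer to inner side, up at the start, down when turned.
- flap_edge (a point): Middle of the underside of the flap's raised -x edge, which faces world -y at the start. Seen along y the flap has a flat middle 40 mm wide, on which it rests, and two 40 mm wings rising at 8 degrees, so its two 150 mm long edges (x = -60 and +60) stand 5.6 mm clear of the mat.
- flap_far_edge (a point): Middle of the underside of the other raised edge, at x = +60 of the flap; levered up from the -x edge, the flap hinges on this one.
- knife: Filling knife, 200 mm, 0.13 kg, starting flat on the bench beside the mat. Origin: underside, under the middle of the handle; x to the blade, z up. Black handle x = -45 to 45, 28 wide, 18 thick (z = 0 to 18); then steel blade flush with the underside, 2 mm thick (4 mm up to x = 58), 46 widening to 76 mm; tail x = -75 to -45, 34 wide, z = 4 to 14. Centre of mass about x = 40.
- knife_eye (a point): Centre of the eye, a round through-hole of 18 mm diameter along the knife's z, in the tail at x = -60, z = 9 of the knife.
- knife_tip (a point): Middle of the blade's straight front edge, x = 125 of the knife.
- stand: Grey steel tool stand fixed to the bench: base 120 x 120 x 8 mm, column 25 x 25 mm, crossbar 25 x 270 (along its y) x 25 mm with its centre 260 mm up. Origin: under the column, on the bench; its -x side faces roughly towards the robot.
- free_peg: The empty peg: a steel pin of 7 mm diameter and 60 mm length on the front face of the crossbar, 90 mm to one side of the column, rising at 40 degrees towards the robot side. Origin: root of the pin, 260 mm above the bench, at the crossbar's front face. Its -x points horizontally away from the crossbar; the pin runs along (-0.766, 0, 0.643) of this frame.
- peg_root (a point): Root of the empty pin (same point as free_peg's origin).
- peg_tip (a point): Free end of the empty pin, 60 mm from the root along the pin.
- used_peg: The other, equal peg, 90 mm to the other side of the column, with a narrow wooden-handled scraper on it that is fixed there. Origin: root of its pin.
- tape_roll: Bystander: roll of masking tape, 104 mm across, 25 mm high. Origin: centre of its underside.
- filler_tin: Bystander: tin of filler, 100 mm across, 105 mm high. Origin: centre of its underside.
- spray_can: Bystander: spray can, 66 mm across, 190 mm high. Origin: centre of its underside.
- sanding_block: Bystander: cork sanding block 127 x 71 x 34 mm. Origin: centre of its underside.
- scuff_pad: Bystander: dark red scuffing pad 115 x 75 x 12 mm. Origin: centre of its underside.
- hardener: Bystander: white hardener tube lying down, about 125 mm long, 28 mm thick. Origin: under its middle.

How it is judged (in metres and radians):
On the way, in this order (a step that is already met when the one before it is completed fails the run):
1. the knife, held, has levered one edge of the flap well up off the mat (angle between flap's own z axis and vertical above 0.6 rad and contact force between knife and flap above 0.05 N and contact force between the fingers and knife above 1 N), for 0.1 s.
2. the flap lies turned over on the mat, at rest, and the knife has been laid down beside it and let go (angle between flap's own z axis and vertical above 2.97 rad and linear speed of each of flap, knife below 0.02 m/s and x of flap in the frame of mat between -0.14 and 0.14 m and y of flap in the frame of mat between -0.17 and 0.17 m and height (world z) of each of flap, knife below 0.03 m and contact force between each of the arm, the fingers and knife below 0.1 N and contact force between knife and flap below 0.05 N), for 0.2 s.
At the end, for the whole second after the job is handed in: The flap lies at rest on the mat, turned over (within 10 degrees of flat, its centre over the mat); the knife hangs at rest from the empty peg by its eye, blade down within 30 degrees of vertical (angle between flap's own z axis and vertical above 2.97 rad and linear speed of flap below 0.02 m/s and x of flap in the frame of mat between -0.14 and 0.14 m and y of flap in the frame of mat between -0.17 and 0.17 m and height (world z) of flap below 0.03 m and distance between knife_eye and free_peg below 0.065 m and y of knife_eye in the frame of free_peg between -0.012 and 0.012 m and angle between knife's own x axis and vertical above 2.6 rad and linear speed of knife below 0.03 m/s and angular speed of knife below 0.4 rad/s); the robot touches nothing.
It fails at once if the gripper or arm touches the flap (more than 1 N) (contact force between any of the fingers, the arm and flap above 1 N).
It fails at once if another thing on the bench is shifted by more than 20 mm (distance of any of tape_roll, filler_tin, spray_can, sanding_block, scuff_pad, hardener from where it was at the start of the episode above 0.02 m).
It also fails if it takes over 64 s, if anything falls off the work surface, if the arm or the gripper's body presses on something with over 40 N, if the wrist force passes 120 N, or if a joint passes its speed limit or range.

## Robot

A 6-joint arm with a two-finger parallel gripper is mounted at the origin on the work surface. World frame = base frame: x ahead of the robot, y to its left, z up, the work surface at z = 0. Lengths are in mm, angles in degrees, forces in N, time in s.
With the tool pointing down it reaches from about 325 to 775 mm from the base axis. Payload 5.5 kg.
Tool frame: the origin (TCP) lies between the finger pads; the fingertips stand ahead of it and the grasp point (between the pads) lies 3 mm ahead of it (robot.tcp_to_tips is the z of the fingertips in the tool frame, in mm); z points along the fingers, y is the line along which they close (so a half turn about z gives the same grasp; the last joint's range is limited). The gripper opens to 88 mm and grips with 3 to 60 N. Pads are 20 mm wide; open, the fingers measure 115 mm over their backs; the gripper's body (75 mm by 178 mm) begins 61 mm behind the grasp point.
Start: joints at [-73.207, 5.22, 70.514, -0, 104.267, -3.249], TCP at [205.626, -563.679, 244.631] pointing down, gripper open.
Joint ranges: [-164.24, 164.24], [-49.07, 125.15], [9.68, 141.18], [-86.29, 266.29], [3.28, 154.24], [-151.56, 151.56]. Speed limits (degrees/s): [147.25, 147.25, 172.46, 180, 180, 180].

## Interface

Orientations are given as [roll, pitch, yaw] about the fixed x, y, z axes, in that order (R = Rz(yaw) Ry(pitch) Rx(roll)).
In Python, from bench import robot, vision, read_state gives the robot as it stands (robot), with the cameras (vision) and the readings as plain functions.
- The arm moves only by the shell command python3 drive.py 'ROWS'. ROWS is a JSON list that holds a single list of rows (three levels of brackets), with 1 to 10 rows, each of 5 numbers: the opening from 0.0 (shut) to 1.0 (fully open), then dx, dy, dz in mm, then a turn about the tool's z in degrees; each row is the pose to reach, as a shift and turn from the pose commanded when the command began, along the tool's axes at that moment; what a row does not reach only later rows make up. A row lasts 1/12 s, in which the tool goes at most 41.7 mm and 7.16 degrees, less where a joint would pass 70% of its speed; a pose out of reach is approached as far as the arm can. The fingers move at their own pace and stop on an object; the grip force is fixed at half the most. Time passes only in rows, so rows that do not move let the fingers close. It prints the time, the measured TCP pose, the force, the opening and the grip force at its end. Input that does not fit is refused with a message, and nothing moves.
- read_state(): the state, without advancing time (a new reading comes with each control period).
- vision.snapshot(name): name is "scene" or "top" or "wrist"; returns (picture, depth): 420x560x3 uint8, blue, green, red; 420x560 float32, mm along the optical axis (not along the pixel's ray), 0 where there is no reading.
- vision.camera_params(name): a dict with "fx", "fy", "cx", "cy" (pixels), "eye" and "orientation" of the camera in the world. Camera axes: x right, y down, z forward; pixel columns grow to the right and rows downward; lengths in mm; the calibration is good to about 2 mm. A picture is of the moment at which its call begins: read the wrist's pose just before it. camera_params takes no time and is no camera call; for the wrist camera it gives the pose at the moment of the call.
- robot.job_done(): hands the job in; it is judged then, once.
The state is a dict: "time_s": time; "joints": joint angles; "qd": joint speeds; "joint_efforts": joint torques, N m; "position": TCP position; "eef_rot": TCP orientation; "contact_force": force on the tool from outside, world axes, zero at the start; "moment": the same for the moment, N m; "gripper_width": opening from 0.0 (shut) to 1.0 (fully open); "grip_force": force on a finger pad.
Only numpy, scipy, OpenCV 4.12 (cv2) and the standard library are available. Lean on these libraries where they do the work, as an engineer would, in place of code of your own. Each camera call takes 0.05 s, during which the arm holds its last target. There are 200 camera calls.

## Working session

There is one attempt and no reset: what is moved stays moved. The work goes in short steps, Python scripts to look and compute and a shell command to move; the robot and the scene stay as the last step left them, time stands still between calls to the robot, and variables do not carry over. Pictures are saved under pics/ and viewed, at most 13 in all, crops included, and the job is handed in when it is done.

```bash
ls; mkdir -p pics
cat > h.py <<'E'
import numpy as np, cv2
from scipy.spatial.transform import Rotation as R
from bench import robot, vision, read_state
def cam(n):
    p=vision.camera_params(n); return p, R.from_euler('xyz',p['orientation'],degrees=True).as_matrix()
def ray(n,u,v,P=None):
    p,M=P or cam(n)
    d=M@np.array([(u-p['cx'])/p['fx'],(v-p['cy'])/p['fy'],1]); return np.array(p['eye']),d
def onz(n,u,v,z,P=None):
    e,d=ray(n,u,v,P); return e+d*(z-e[2])/d[2]
def cloud(n,D,P=None):
    p,M=P or cam(n); v,u=np.indices(D.shape)
    X=np.stack([(u-p['cx'])/p['fx']*D,(v-p['cy'])/p['fy']*D,D],-1)
    return X@M.T+np.array(p['eye'])
def meet(a,b):
    (e,d),(f,g)=a,b; t=np.linalg.lstsq(np.stack([d,-g],1),f-e,rcond=None)[0]
    P,Q=e+d*t[0],f+g*t[1]; return (P+Q)/2,np.linalg.norm(P-Q)
E
python3 - <<'E'
from h import *
for n in('scene','top','wrist'):
    P=cam(n);print(n,P[0]);im,D=vision.snapshot(n);cv2.imwrite(f'pics/{n}0.png',im);np.save(f'pics/{n}0.npy',D)
a=np.vstack([cv2.imread('pics/top0.png')]);print(read_state(),robot.tcp_to_tips)
E
```

```text
bench.py
drive.py
pics
scene {'fx': 416.7220740364329, 'fy': 416.7220740364329, 'cx': 280.34484670187743, 'cy': 209.6734365604058, 'eye': array([1247.71814046,  427.94939419,  761.78933243]), 'orientation': array([-124.42269515,    0.67401725,  119.54646447])}
top {'fx': 522.7042914911393, 'fy': 522.7042914911393, 'cx': 279.3353604814593, 'cy': 213.7780540840809, 'eye': array([ 403.09909822,    9.81999551, 1388.2353237 ]), 'orientation': array([-173.70078709,   -0.56054665,  -89.57693643])}
wrist {'fx': 333.6464901869759, 'fy': 333.6464901869759, 'cx': 279.9780759964806, 'cy': 209.34217002946335, 'eye': array([ 273.89049375, -539.32090477,  384.08855958]), 'orientation': array([ 1.64413559e+02,  1.31640592e-01, -6.99381976e+01])}
{'time_s': 0.15, 'joints': array([-7.32089719e+01,  5.25467898e+00,  7.05656312e+01, -1.38649258e-04,
        1.04266212e+02, -3.24896548e+00]), 'qd': array([ 0.07726133, -0.08563639, -0.18005967, -0.10217257,  0.03503484,
        0.05630256]), 'joint_efforts': array([ 2.58423570e-03, -4.47043097e+01, -4.06908238e+01,  6.99178199e-02,
        2.74648512e-02, -1.22052270e-04]), 'position': array([ 205.54664984, -563.49633253,  243.75506843]), 'eef_rot': array([-1.79913609e+02, -4.76940358e-03,  2.00399559e+01]), 'contact_force': array([ 0.56611248, -0.75520838, -0.59354166]), 'moment': array([ 0.01253183,  0.01010753, -0.0625516 ]), 'grip_force': 0.0, 'gripper_width': 0.9987958939709755} 22.0
```

View pics/top0.png

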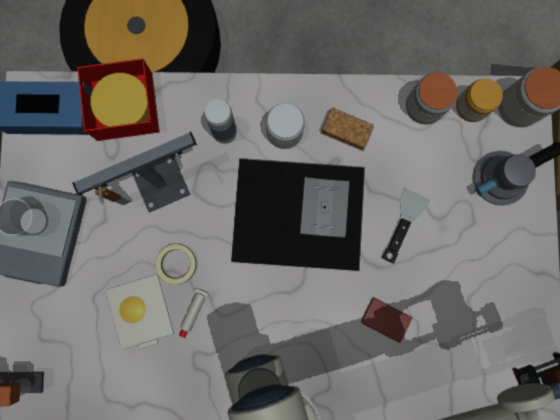

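View pics/scene0.png

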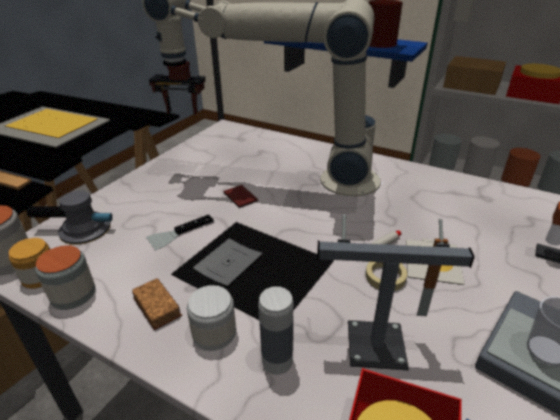

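Run:
```python
from h import *
D=np.load('pics/top0.npy');C=cloud('top',D);im=cv2.imread('pics/top0.png')
for nm,(u,v) in dict(tail=(391,257),tip=(418,200),handle=(400,235),flap=(325,207),m1=(239,160),m2=(363,168),m3=(359,269),m4=(234,261),bar1=(190,142),bar2=(80,185),bench=(300,300)).items(): print(nm,C[v,u].round(1))
def crop(a,x,y,w,h,s): return cv2.resize(a[y:y+h,x:x+w],None,fx=s,fy=s,interpolation=cv2.INTER_CUBIC)
s=cv2.imread('pics/scene0.png')
g=lambda a: (255*(a/255.)**.6).astype('uint8')
a=crop(im,60,120,150,100,5);b=crop(s,310,205,170,60,4);b=cv2.copyMakeBorder(b,0,0,0,70,0)
cv2.imwrite('pics/peg.png',g(np.vstack([a,b[:,:750]]))[:740]);print(a.shape,b.shape)
w=cv2.imread('pics/peg.png');cv2.imwrite('pics/pegs.png',cv2.resize(w,(600,592)))
```

```text
tail [ 443.4 -298.5    6. ]
tip [ 596.5 -374.3    2.3]
handle [ 500.6 -319.4   22.5]
flap [ 573.7 -123.2   16.6]
m1 [700.5 107.    5.4]
m2 [ 682.4 -227.5    1.9]
m3 [ 411.2 -213.6    5.2]
m4 [429.7 115.7   8.3]
bar1 [681.9 195.4 272.7]
bar2 [585.  429.3 272.7]
bench [329.3 -58.5   1.8]
(500, 750, 3) (240, 750, 3)
```

View pics/pegs.png

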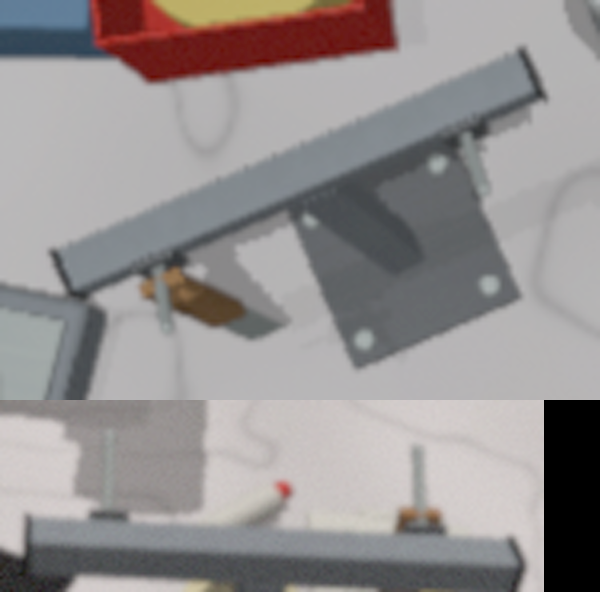

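```bash
python3 drive.py '[[[1, 40, -14, 0, 7], [1, 80, -28, 0, 14], [1, 120, -42, 0, 21], [1, 160, -56, 0, 28], [1, 200, -70, 0, 35], [1, 240, -84, 0, 42], [1, 280, -98, 0, 45], [1, 300, -110, 0, 45], [1, 310, -116, 0, 45], [1, 310, -116, 0, 45]]]'
python3 - <<'E'
from h import *
st=read_state();print(st['position'],st['eef_rot'],st['joints'])
P=cam('wrist');print(P[0]);im,D=vision.snapshot('wrist');cv2.imwrite('pics/w1.png',im);np.save('pics/w1.npy',D)
T=cam('top');S=cam('scene')
for nm,a,b in [('ptip',(181.3,168.3),(344.1,215)),('proot',(176.75,152.5),(344,241)),('utip',(101.75,202),(440.6,219.7))]:
    print(nm,meet(ray('top',*a,T),ray('scene',*b,S)))
# crossbar top from depth
C=cloud('top',np.load('pics/top0.npy'),T);m=(C[...,2]>262)&(C[...,2]<280)&(C[...,0]>540)&(C[...,1]>120)
p=C[m][:,:2].astype(np.float32);print(len(p),C[m][:,2].mean(),cv2.minAreaRect(p))
E
```

```text
time_s: 0.98
position: [459.1, -345.7, 244.2]
eef_rot: [-179.9, 0.0, -24.7]
contact_force: [-0.8, -0.5, -0.2]
gripper_width: 1.0
grip_force: 0.0
[ 459.09250734 -345.74223862  244.18474347] [-1.79943108e+02  3.70054227e-02 -2.46535785e+01] [-4.04004423e+01  1.33673560e+00  7.45884487e+01  4.61079023e-02
  1.04125868e+02  7.42643875e+01]
{'fx': 333.6464901869759, 'fy': 333.6464901869759, 'cx': 279.9780759964806, 'cy': 209.34217002946335, 'eye': array([ 525.1239908 , -377.30405298,  384.61189011]), 'orientation': array([ 1.64358360e+02,  6.06306489e-02, -1.14636455e+02])}
ptip (array([618.77021695, 207.24173614, 298.40327741]), np.float64(1.6784680691756901))
proot (array([658.91672362, 224.54993404, 269.30467623]), np.float64(0.7852622226454798))
utip (array([545.36714877, 372.12432281, 297.76647511]), np.float64(1.046856602128252))
1730 272.34615497719807 ((626.8876953125, 310.6016845703125), (50.104759216308594, 277.70849609375), 24.863061904907227)
```

View pics/w1.png

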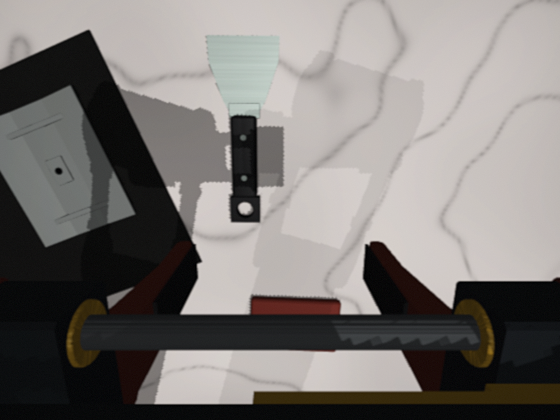

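```bash
cat > k.py <<'E'
from h import *
E
python3 - <<'E'
from h import *
P=({'fx':333.6464901869759,'fy':333.6464901869759,'cx':279.978,'cy':209.342,'eye':np.array([525.124,-377.304,384.612])},R.from_euler('xyz',[164.35836,.06063,-114.636455],degrees=True).as_matrix())
D=np.load('pics/w1.npy');C=cloud('wrist',D,P)
for nm,u,v in [('handle',244,150),('tailtop',236,212),('blade',243,70),('benchR',320,100),('mat',130,130),('flapmid',60,190),('flapedge',100,155),('wingL',20,130)]: print(nm,np.median(C[v-2:v+3,u-2:u+3].reshape(-1,3),0).round(1))
e=onz('w',245,209,14,P);a=onz('w',206,36,2,P);b=onz('w',279,37,2,P);t=(a+b)/2
print('eye',e,'tip',t,'dist',np.linalg.norm((t-e)[:2]),'head',np.degrees(np.arctan2(*(t-e)[1::-1])))
T=cam('top')
print('tip2view',meet(ray('w',242.5,36.5,P),ray('top',*(421.,196),T)))
c1=onz('w',71,86,12,P);c2=onz('w',135,214,12,P);c3=onz('w',46,247,12,P)
print('flap',c1,c2,c3,'mid-edge',(c1+c2)/2,np.linalg.norm(c1-c2),np.linalg.norm(c2-c3),'normal head',np.degrees(np.arctan2(*(c1-c2)[1::-1]))+90)
# top view flap mask
im=cv2.imread('pics/top0.png');g=cv2.cvtColor(im,6);m=((g>90)*255).astype('uint8')[165:240,290:358]
n,l,s,_=cv2.connectedComponentsWithStats(m);i=1+s[1:,4].argmax();q=np.argwhere(l==i)[:,::-1].astype(np.float32)+[290,165]
r=cv2.boxPoints(cv2.minAreaRect(q.astype(np.float32)));print(s[i],[onz('top',*x,11,T).round(1) for x in r])
for (u,v) in [(239,160),(363,168),(359,269),(233,261)]: print('mat',onz('top',u,v,4,T).round(0))
E
```

```text
handle [ 509.2 -326.6   18.6]
tailtop [ 449.  -286.1   13.7]
blade [ 584.5 -360.8    2.7]
benchR [ 522.3 -423.6    0.7]
mat [ 581.1 -219.2    4.6]
flapmid [ 556.3 -111.9    7.6]
flapedge [ 570.6 -177.8   12.2]
wingL [ 630.3 -111.7    9.6]
eye [ 448.14391848 -297.18853152   14.        ] tip [ 613.84915706 -374.67372296    2.        ] dist 182.92670933127138 head -25.06119402426942
tip2view (array([ 604.64050248, -374.36971407,   33.67405866]), np.float64(3.7822589364518424))
flap [ 644.44430082 -189.81902981   12.        ] [ 495.68886507 -177.58182717   12.        ] [504.67910155 -58.97918992  12.        ] mid-edge [ 570.06658295 -183.70042849   12.        ] 149.2579270744145 118.94288509121407 normal head 85.29721497486898
[  11   13   47   58 2355] [array([505.2, -58.7,  11. ]), array([652.2, -70.1,  11. ]), array([ 643.7, -187.7,   11. ]), array([ 496.8, -174.9,   11. ])]
mat [701. 107.   4.]
mat [ 682. -227.    4.]
mat [ 411. -214.    4.]
mat [430. 119.   4.]
```

```bash
python3 drive.py '[[[1, 20, -20, 40, 0.4], [1, 40, -39, 80, 0.4], [1, 40, -39, 120, 0.4], [1, 40, -39, 150, 0.4], [1, 40, -39, 150, 0.4], [1, 40, -39, 150, 0.4]]]'
```

```text
time_s: 1.53
position: [507.4, -330.4, 92.1]
eef_rot: [-180.0, 0.4, -25.4]
contact_force: [0.2, 0.7, 0.3]
gripper_width: 1.001
grip_force: 0.0
```

```bash
python3 drive.py '[[[1, 2.7, -5, 30, -0.3], [1, 2.7, -5, 55, -0.3], [1, 2.7, -5, 67, -0.3], [1, 2.7, -5, 67, -0.3]]]'; python3 drive.py '[[[0, 0, 0, 0, 0], [0, 0, 0, 0, 0], [0, 0, 0, 0, 0], [0, 0, 0, 0, 0], [0, 0, 0, 0, 0], [0, 0, 0, 0, 0]]]'
```

```text
time_s: 1.87
position: [513.5, -327.4, 27.5]
eef_rot: [180.0, 0.1, -25.1]
contact_force: [-0.5, 0.1, -0.1]
gripper_width: 1.003
grip_force: 0.0
time_s: 2.37
position: [514.6, -326.8, 28.3]
eef_rot: [180.0, -0.1, -25.1]
contact_force: [0.2, -0.0, -0.4]
gripper_width: 0.583
grip_force: 0.0
```

```bash
python3 drive.py '[[[0.55, -1.5, 0, 3, 0], [0.5, -1.5, 0, 3, 0], [0, -1.5, 0, 3, 0], [0, -1.5, 0, 3, 0], [0, -1.5, 0, 3, 0], [0, -1.5, 0, 3, 0], [0, -1.5, 0, 3, 0], [0, -1.5, 0, 3, 0]]]'
```

```text
time_s: 3.03
position: [513.0, -325.9, 24.5]
eef_rot: [-180.0, 0.0, -25.1]
contact_force: [-0.2, -0.2, -0.3]
gripper_width: 0.318
grip_force: 30.0
```

```bash
python3 drive.py '[[[0, 0, 0, -20, 0], [0, 0, 0, -36, 0], [0, 10, -8, -36, -7], [0, 20, -16, -36, -14], [0, 37, -30, -36, -21], [0, 37, -30, -36, -28], [0, 37, -30, -36, -35], [0, 37, -30, -36, -42], [0, 37, -30, -36, -49], [0, 37, -30, -36, -56]]]'; python3 drive.py '[[[0, 0, 0, 0, -7], [0, 0, 0, 0, -14], [0, 0, 0, 0, -21], [0, 0, 0, 0, -28], [0, 0, 0, 0, -35], [0, 0, 0, 0, -42], [0, 0, 0, 0, -49], [0, 0, 0, 0, -54.3], [0, 0, 0, 0, -54.3]]]'
python3 - <<'E'
from h import *
st=read_state();print(st['position'],st['eef_rot'],st['joints'],st['moment'],st['grip_force'])
P=cam('wrist');im,D=vision.snapshot('wrist');cv2.imwrite('pics/w2.png',im);np.save('pics/w2.npy',D);np.save('pics/w2P.npy',P,allow_pickle=True)
E
```

```text
time_s: 3.87
position: [559.1, -314.3, 60.1]
eef_rot: [-180.0, 0.0, 31.3]
contact_force: [-0.3, 0.5, -1.7]
gripper_width: 0.315
grip_force: 30.0
time_s: 4.62
position: [559.1, -314.4, 60.2]
eef_rot: [-180.0, -0.0, 85.4]
contact_force: [0.6, -0.5, -1.7]
gripper_width: 0.318
grip_force: 30.0
[ 559.08757965 -314.35491628   60.20074549] [-1.79961652e+02 -1.78488145e-02  8.54302930e+01] [-3.23850151e+01  1.38727003e+01  7.96867322e+01 -2.11166541e-03
  8.64828135e+01 -2.78151837e+01] [-0.08279105 -0.10681451 -0.01689724] 29.997158646583557Traceback (most recent call last):
  File "<stdin>", line 3, in <module>
    arr = np.asanyarray(arr)
ValueError: setting an array element with a sequence. The requested array has an inhomogeneous shape after 1 dimensions. The detected shape was (2,) + inhomogeneous part.
```

View pics/w2.png

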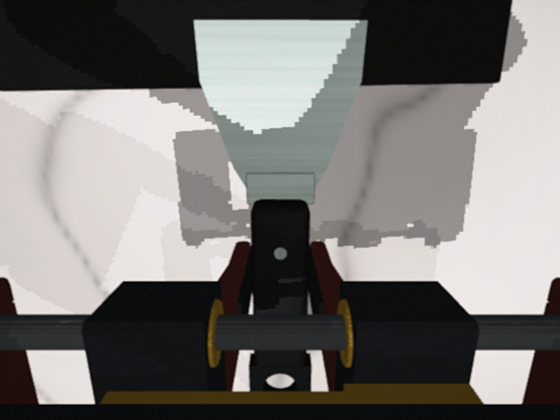

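Run:
```python
from h import *
D=np.load('pics/w2.npy');C=cloud('wrist',D)
for u,v in [(215,26),(280,26),(345,26),(280,60),(280,110),(280,150),(280,230),(100,120),(420,50)]: print(u,v,np.median(C[v-2:v+3,u-2:u+3].reshape(-1,3),0).round(1))
a=C[23,190:372];print(onz('w',194,20,38),onz('w',367,20,38))
```

```text
215 26 [ 539.4 -201.7   38.2]
280 26 [ 567.8 -204.    38. ]
345 26 [ 596.2 -206.2   38. ]
280 60 [ 566.6 -217.7   38. ]
280 110 [ 564.8 -239.1   37.9]
280 150 [ 563.3 -257.6   38.3]
280 230 [ 560.3 -292.7   54. ]
100 120 [ 460.5 -235.2    0.5]
420 50 [ 642.7 -214.     4.6]Traceback (most recent call last):
  File "<stdin>", line 4, in <module>
  File "h.py", line 10, in onz
    e,d=ray(n,u,v,P); return e+d*(z-e[2])/d[2]
        ~~~^^^^^^^^^
  File "h.py", line 7, in ray
    p,M=P or cam(n)
             ~~~^^^
  File "h.py", line 5, in cam
    p=vision.camera_params(n); return p, R.from_euler('xyz',p['orientation'],degrees=True).as_matrix()
ValueError: cameras: scene, top, wrist
```

```bash
python3 drive.py '[[[0, 0, 0, 15, 0], [0, 0, 0, 27, 0], [0, 0, 0, 30.4, 0], [0, 0, 0, 30.4, 0], [0, 0, 0, 30.4, 0]]]'
python3 - <<'E'
from h import *
im,D=vision.snapshot('wrist');cv2.imwrite('pics/w3.png',im);C=cloud('wrist',D)
for u,v in [(215,30),(280,30),(345,30),(280,110)]: print(u,v,np.median(C[v-2:v+3,u-2:u+3].reshape(-1,3),0).round(1))
col=C[:60,280];print(col[::3].round(1))
print(read_state()['position'])
E
```

```text
time_s: 5.08
position: [559.1, -314.3, 29.9]
eef_rot: [-180.0, -0.0, 85.2]
contact_force: [0.3, 0.0, -1.1]
gripper_width: 0.318
grip_force: 30.0
215 30 [ 539.3 -203.4    9.2]
280 30 [ 567.7 -205.9    9.1]
345 30 [ 596.1 -208.2    9.1]
280 110 [ 564.9 -239.2    8.6]
[[ 568.8 -192.9    4.6]
 [ 568.7 -194.1    4.7]
 [ 568.6 -195.4    5.2]
 [ 568.5 -196.9    6.4]
 [ 568.4 -197.6    4.8]
 [ 568.3 -199.1    6.1]
 [ 568.2 -199.7    3.6]
 [ 568.  -202.3    9.3]
 [ 567.9 -203.4    8.9]
 [ 567.8 -204.5    8.4]
 [ 567.7 -205.9    9.6]
 [ 567.6 -206.9    8.9]
 [ 567.5 -208.2    9.2]
 [ 567.4 -209.3    8.6]
 [ 567.3 -210.7   10.1]
 [ 567.2 -211.7    9. ]
 [ 567.1 -213.1    9.7]
 [ 567.  -214.3    9.6]
 [ 566.9 -215.2    7.9]
 [ 566.8 -216.6    8.8]]
[ 559.28903787 -314.48019849   30.40861169]
```

```bash
python3 drive.py '[[[0, 0, 0, 1.4, 0], [0, 8, 0, 1.4, 0], [0, 16, 0, 1.4, 0], [0, 22, 0, 1.4, 0], [0, 27, 0, 1.4, 0], [0, 32, 0, 1.4, 0], [0, 32, 0, 1.4, 0]]]'; python3 drive.py '[[[0, 0, 0, -4, 0], [0, 0, 0, -8, 0], [0, 0.5, 0, -12, 0], [0, 0.5, 0, -12, 0]]]'
python3 - <<'E'
from h import *
im,D=vision.snapshot('wrist');cv2.imwrite('pics/w4.png',im);C=cloud('wrist',D)
print(C[5:60:4,280].round(1),read_state()['position'])
E
```

```text
time_s: 5.72
position: [562.2, -281.3, 28.9]
eef_rot: [180.0, -0.0, 85.3]
contact_force: [-0.1, -0.8, -1.3]
gripper_width: 0.316
grip_force: 30.0
time_s: 6.05
position: [562.4, -282.7, 42.3]
eef_rot: [179.9, 0.1, 85.2]
contact_force: [-0.8, -0.6, -2.4]
gripper_width: 0.315
grip_force: 30.0
[[ 571.5 -164.5   21.2]
 [ 571.3 -166.5   22.8]
 [ 571.2 -167.8   22.1]
 [ 571.1 -169.6   23. ]
 [ 570.9 -171.5   24.8]
 [ 570.8 -172.8   23.8]
 [ 570.7 -174.6   24.9]
 [ 570.5 -176.1   24.7]
 [ 570.4 -177.9   26.1]
 [ 570.3 -179.4   25.8]
 [ 570.1 -181.    26.3]
 [ 570.1 -181.5   20.2]
 [ 570.  -183.1   20. ]
 [ 569.8 -184.9   20.6]] [ 562.32318024 -282.64977259   41.79044545]
```

View pics/w4.png

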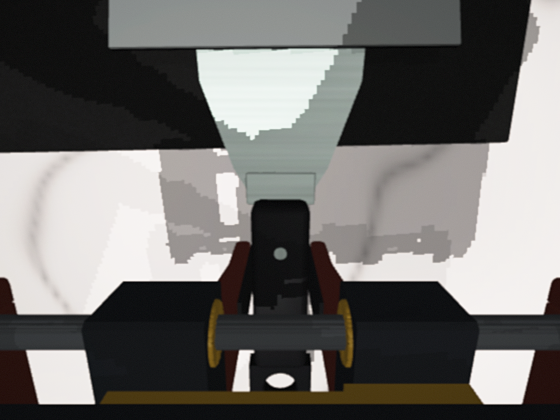

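```bash
python3 drive.py '[[[0, 1.5, 0, -6, 0], [0, 3.5, 0, -12, 0], [0, 7, 0, -20, 0], [0, 11, 0, -29, 0], [0, 16, 0, -37, 0], [0, 22, 0, -44, 0], [0, 28, 0, -51, 0], [0, 34, 0, -57, 0], [0, 40, 0, -62, 0], [0, 47, 0, -67, 0]]]'
python3 - <<'E'
from h import *
im,D=vision.snapshot('wrist');cv2.imwrite('pics/w5.png',im);C=cloud('wrist',D)
print(C[5:120:8,280].round(1),read_state()['position'])
E
```

```text
time_s: 6.93
position: [565.9, -234.6, 108.4]
eef_rot: [180.0, 0.0, 85.2]
contact_force: [-0.7, -1.3, -1.1]
gripper_width: 0.312
grip_force: 30.0
[[ 575.9 -111.8   77.2]
 [ 575.3 -119.1   92.2]
 [ 574.8 -124.8  103.2]
 [ 574.6 -127.6  103. ]
 [ 574.6 -127.4   88.2]
 [ 574.3 -130.6   88.5]
 [ 574.1 -133.9   88.5]
 [ 573.8 -137.2   88.7]
 [ 573.5 -140.4   88. ]
 [ 573.3 -143.8   88.1]
 [ 573.  -147.1   87.1]
 [ 572.7 -150.6   87.7]
 [ 572.4 -154.1   87.4]
 [ 572.1 -157.7   88.5]
 [ 571.8 -161.2   89.3]] [ 566.56391696 -233.3319318   109.5747045 ]
```

```bash
python3 drive.py '[[[0, 7, 0, -4, 0], [0, 14, 0, -7.5, 0], [0, 21, 0, -10, 0], [0, 27, 0, -12, 0], [0, 34, 0, -13.5, 0], [0, 41, 0, -14.5, 0], [0, 48, 0, -15, 0], [0, 55, 0, -15, 0], [0, 62, 0, -15, 0], [0, 68, 0, -15, 0]]]'
python3 - <<'E'
from h import *
im,D=vision.snapshot('wrist');cv2.imwrite('pics/w6.png',im);C=cloud('wrist',D)
print(C[5:120:8,280].round(1),read_state()['position'])
im,D=vision.snapshot('top');cv2.imwrite('pics/t6.png',im)
E
```

```text
time_s: 7.82
position: [571.5, -166.6, 122.6]
eef_rot: [-180.0, -0.0, 85.3]
contact_force: [0.8, 0.5, -1.3]
gripper_width: 0.315
grip_force: 30.0
[[580.6 -48.4 105.7]
 [580.4 -50.  100.2]
 [580.2 -53.4 101.6]
 [579.9 -56.6 101.8]
 [579.6 -59.9 102.6]
 [579.4 -62.8 101.1]
 [579.1 -65.9 100.4]
 [578.9 -69.3 100.8]
 [578.6 -72.7 101.3]
 [578.3 -76.  101. ]
 [578.  -79.5 101.8]
 [577.7 -83.  102.3]
 [577.5 -86.3 100.6]
 [577.2 -89.9 100.7]
 [576.9 -93.5 100.7]] [ 571.6364645  -165.59982261  122.64306434]
```

```bash
python3 drive.py '[[[0, 7, 0, 0, 0], [0, 14, 0, 1, 0], [0, 21, 0, 2, 0], [0, 27, 0, 3, 0], [0, 27, 0, 3, 0], [0, 27, 0, 3, 0]]]'
python3 - <<'E'
from h import *
im,D=vision.snapshot('top');cv2.imwrite('pics/t7.png',im)
im2,D=vision.snapshot('scene')
cv2.imwrite('pics/t7.png',np.hstack([im[130:300,180:440],cv2.resize(im2[170:370,150:400],(212,170))]))
E
```

```text
time_s: 8.42
position: [573.7, -140.2, 119.7]
eef_rot: [-180.0, 0.0, 85.3]
contact_force: [-0.0, -1.0, -1.4]
gripper_width: 0.316
grip_force: 30.0
```

View pics/t7.png

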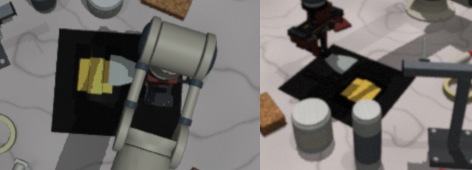

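```bash
python3 drive.py '[[[0, -5, -1, -5, -7], [0, -10, -3, -5, -14], [0, -10, -3, -5, -21], [0, -10, -3, -5, -28], [0, -10, -3, -5, -35], [0, -10, -3, -5, -42], [0, -10, -3, -5, -49], [0, -10, -3, 0, -56], [0, -10, -3, 0, -63], [0, -10, -3, 0, -70]]]'; python3 drive.py '[[[0, 0, 0, 15, -7], [0, 0, 0, 35, -14], [0, 0, 0, 55, -21], [0, 0, 0, 70, -24.7], [0, 0, 0, 80, -24.7], [0, 0, 0, 85, -24.7], [0, 0, 0, 85, -24.7]]]'
```

```text
time_s: 9.35
position: [569.8, -150.7, 119.5]
eef_rot: [-180.0, -0.0, 155.6]
contact_force: [0.8, 0.4, -1.2]
gripper_width: 0.315
grip_force: 30.0
time_s: 9.93
position: [569.4, -150.3, 33.7]
eef_rot: [180.0, -0.1, 179.8]
contact_force: [-0.3, 0.2, -2.3]
gripper_width: 0.315
grip_force: 30.0
```

```bash
python3 drive.py '[[[0, 0, 0, 2, 0], [0, 0, 0, 3.5, 0], [0, 0, 0, 4.5, 0], [0, 0, 0, 4.5, 0], [0, 0, 0, 4.5, 0]]]'; python3 drive.py '[[[0.4, 0, 0, 0, 0], [0.6, 0, 0, 0, 0], [1, 0, 0, 0, 0], [1, 0, 0, 0, 0], [1, 0, 0, 0, 0], [1, 0, 0, 0, 0]]]'; python3 drive.py '[[[1, 0, 0, -30, 0], [1, 0, 0, -60, 0], [1, 0, 0, -100, 0], [1, 0, 0, -140, 0], [1, 0, 0, -140, 0], [1, 0, 0, -140, 0]]]'
python3 - <<'E'
from h import *
st=read_state();print(st['position'],st['eef_rot'])
P=cam('wrist');print(P[0]['eye'],P[0]['orientation']);im,D=vision.snapshot('wrist');cv2.imwrite('pics/w8.png',im);np.save('pics/w8.npy',D)
E
```

```text
time_s: 10.35
position: [570.2, -150.4, 30.8]
eef_rot: [-180.0, 0.0, 179.9]
contact_force: [-0.1, -0.2, -1.7]
gripper_width: 0.317
grip_force: 30.0
time_s: 10.85
position: [570.0, -150.3, 30.5]
eef_rot: [-180.0, 0.0, 179.9]
contact_force: [0.1, 0.5, 0.9]
gripper_width: 0.733
grip_force: 0.0
time_s: 11.35
position: [571.4, -150.7, 174.4]
eef_rot: [-179.9, 0.4, 179.9]
contact_force: [-0.3, -0.3, -1.7]
gripper_width: 1.003
grip_force: 0.0
[ 571.39067097 -150.74801487  174.37452073] [-179.8752017     0.38671072  179.94502704]
[ 496.43594023 -151.16744468  314.34535611] [1.64078412e+02 1.05256626e-01 8.99620141e+01]
```

View pics/w8.png

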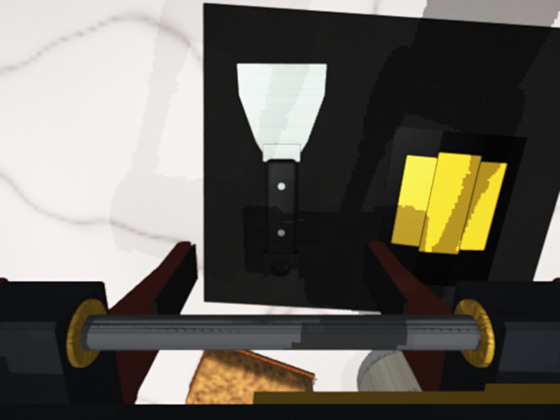

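```bash
python3 - <<'E'
from h import *
e=onz('wrist',280.5,266,18);t=onz('wrist',282,65,6);print(e,t,np.linalg.norm((e-t)[:2]),np.degrees(np.arctan2(*(t-e)[1::-1])))
C=cloud('wrist',np.load('pics/w8.npy'));print(C[210,282],C[100,282],C[255,272],C[200,430:500:10].round(1))
E
python3 drive.py '[[[1, 0, 0, 35, 0], [1, 0, 0, 70, 0], [1, 0, 0, 110, 0], [0.6, 0, 0, 135, 0], [0.5, 0, 0, 142, 0], [0.5, 0, 0, 143, 0], [0.5, 0, 0, 143, 0]]]'; python3 drive.py '[[[0, 0, 0, 0, 0], [0, 0, 0, 0, 0], [0, 0, 0, 0, 0], [0, 0, 0, 0, 0], [0, 0, 0, 0, 0]]]'
```

```text
[ 634.88265335 -150.74304023   18.        ] [ 454.53937377 -149.4119081     6.        ] 180.3481921281253 179.57710168787833
[ 578.73918251 -149.36293362   19.00142753] [ 482.69032529 -149.37178732    3.65007937] [ 624.77248331 -158.90072702   15.00762547] [[571.2 -12.3  11.8]
 [571.7  -2.2  10.1]
 [571.6   7.1  10.2]
 [571.4  15.8  11.3]
 [571.4  25.2  11.1]
 [571.8  35.3   9.8]
 [572.1  45.4   8.6]]
time_s: 11.98
position: [569.3, -150.3, 26.4]
eef_rot: [180.0, -0.1, 179.9]
contact_force: [0.1, -1.9, 4.2]
gripper_width: 0.738
grip_force: 2.1
time_s: 12.4
position: [569.4, -150.1, 26.4]
eef_rot: [180.0, -0.1, 179.9]
contact_force: [0.1, 0.2, -0.4]
gripper_width: 0.359
grip_force: 0.0
```

```bash
python3 drive.py '[[[0, 0, 0, 0, 0], [0, 0, 0, 0, 0], [0, 0, 0, -2, 0], [0, 0, 0, -20, 0], [0, 0, 0, -50, 0], [0, 0, 0, -90, 0], [0, 0, 0, -130, 0], [0, 0, 0, -170, 0], [0, 0, 0, -210, 0], [0, 0, 0, -250, 0]]]'; python3 drive.py '[[[0, 0, 30, -20, -4], [0, 0, 65, -40, -10], [0, 5, 100, -60, -17], [0, 5, 140, -62, -24], [0, 10, 180, -62, -24], [0, 10, 215, -62, -24], [0, 12, 250, -62, -24], [0, 12, 280, -62, -24], [0, 12, 300, -62, -24], [0, 12, 300, -62, -24]]]'
python3 - <<'E'
from h import *
st=read_state();print(st['joints'],st['moment'],st['grip_force'])
E
```

```text
time_s: 13.23
position: [569.5, -150.1, 279.2]
eef_rot: [180.0, -0.0, 179.9]
contact_force: [1.0, -0.2, -1.4]
gripper_width: 0.313
grip_force: 30.0
time_s: 14.07
position: [557.6, 153.6, 338.7]
eef_rot: [179.9, -0.0, -155.8]
contact_force: [0.8, -0.5, -1.9]
gripper_width: 0.32
grip_force: 30.0
[ 1.19841821e+01  4.26231941e+00  6.18788091e+01  9.64481718e-02
  1.13909072e+02 -1.02206361e+02] [ 0.07329157 -0.20444586  0.01167308] 29.999788999557495
```

Run:
```python
from h import *
a,_=vision.snapshot('top');b,Db=vision.snapshot('scene');cv2.imwrite('pics/t9.png',a);cv2.imwrite('pics/s9.png',b)
f=lambda x:cv2.resize(x,None,fx=6,fy=6,interpolation=cv2.INTER_CUBIC)
o=np.vstack([f(a[115:165+0,150:250])[:300],f(b[175:225,300:400])]);cv2.imwrite('pics/c9.png',(255*(o/255.)**.6).astype('uint8'));print(o.shape)
```

```text
(600, 600, 3)
```

View pics/c9.png

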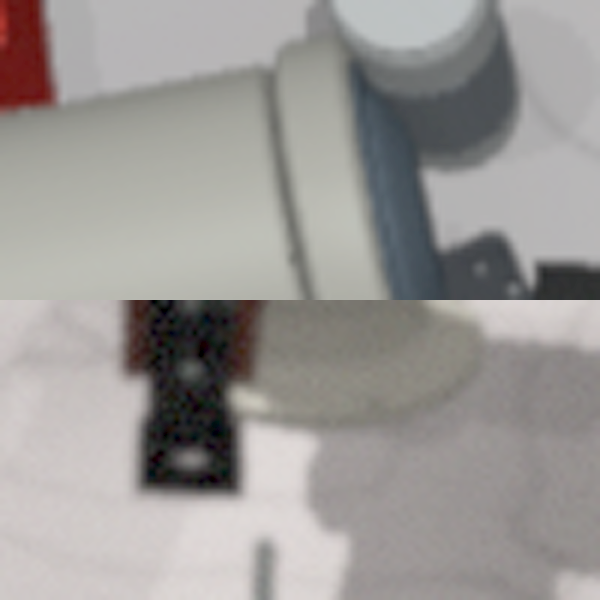

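Run:
```python
from h import *
st=read_state();p=st['position'];h=np.radians(st['eef_rot'][2]);ux=np.array([np.cos(h),np.sin(h)]);uy=np.array([np.sin(h),-np.cos(h)])
S=cam('scene');z0=p[2]-22.4
for z in (z0+4,z0+9,z0+14):
    e=onz('scene',331.7,201.7,z,S);d=e[:2]-p[:2];print('eye',z.round(1),e.round(1),'tool x,y',(d@ux).round(1),(d@uy).round(1))
im,D=vision.snapshot('wrist');g=cv2.cvtColor(im,6);sub=g[355:400,240:320];C=cloud('wrist',D)
m=((sub>80)*255).astype('uint8');n,l,s,c=cv2.connectedComponentsWithStats(m)
for i in range(1,n):
    if s[i,4]>15:
        u,v=c[i]+[240,355];print('blob',s[i]+np.array([240,355,0,0,0]),u,v)
        for z in (z0+14,z0+4):
            d=onz('wrist',u,v,z)[:2]-p[:2];print(z,'tool',(d@ux).round(1),(d@uy).round(1))
for v in range(355,402,4):print(v,g[v,262:300:4],D[v,262:300:8].round())
print(p,st['eef_rot'])
# hi-precision scene peg tip: grey column profile
b=cv2.imread('pics/s9.png');g=cv2.cvtColor(b,6);print(g[210:232:1,336:352])
```

```text
eye 320.6 [619.4 179.3 320.6] tool x,y -67.8 1.5
eye 325.6 [626.5 182.1 325.6] tool x,y -75.5 1.2
eye 330.6 [633.6 184.9 330.6] tool x,y -83.1 0.9
blob [240 355  15  37 384] 244.765625 372.296875
330.5846249343373 tool -57.6 -20.1
320.5846249343373 tool -66.5 -21.4
blob [306 355   8   6  30] 309.9666666666667 356.6
330.5846249343373 tool -47.7 14.6
320.5846249343373 tool -55.9 15.7
blob [313 365   7  20  95] 316.5684210526316 376.4947368421053
330.5846249343373 tool -60.4 18.5
320.5846249343373 tool -69.4 19.8
355 [14 16 14 16 16 14 17 13 14 16] [172. 171. 170. 171. 170.]
359 [14 17 13 15 13 15 16 17 15 14] [172. 173. 171. 171. 172.]
363 [13 15 15 15 16 15 15 14 15 14] [171. 172. 172. 171. 171.]
367 [14 14 16 14 15 13 15 15 16 15] [173. 173. 173. 172. 172.]
371 [13 13 11 14 12 13 12 14 13 14] [173. 174. 174. 175. 175.]
375 [16 14 15 14 14 13 14 13 14 15] [180. 178. 178. 179. 179.]
379 [15 12 18 41 49 50 42 15 12 14] [179. 180. 266. 267. 179.]
383 [15 25 51 49 49 50 50 52 18 13] [179. 264. 262. 263. 180.]
387 [17  7 49 49 49 49 51 47  8 15] [180. 259. 260. 258. 190.]
391 [41 38 39 46 
[... 1027 characters left out ...]
 132 166 184 188 183 185 185]
 [190 190 191 193 189 165 122  93  94 134 171 186 187 190 185 186]
 [192 192 192 193 188 166 118  91  99 130 173 188 191 190 190 189]
 [191 194 193 189 188 166 125  93  95 132 171 190 192 191 191 191]
 [192 191 191 189 186 165 123  91  96 133 175 190 192 191 190 191]
 [191 192 189 190 184 168 121  96  95 132 174 187 187 192 191 190]
 [192 191 191 191 187 165 120  92  96 136 172 187 191 191 189 188]
 [189 189 188 190 183 163 123  93  96 132 172 189 189 189 188 191]
 [192 190 192 190 187 162 123  93  97 133 172 189 190 188 189 190]
 [192 190 191 191 186 165 125  92  99 131 173 189 193 190 191 191]
 [189 192 188 189 185 161 122  96  96 132 172 188 190 186 194 189]]
```

Run:
```python
from h import *
st=read_state();p=st['position'];h=np.radians(st['eef_rot'][2]);ux=np.array([np.cos(h),np.sin(h)]);uy=np.array([np.sin(h),-np.cos(h)])
z0=p[2]-22.4;W=cam('wrist')
for n,u,v,z in [('step x-45',280,372.5,z0+18),('hole front x-51',280.5,377.5,z0+14),('handle/blade step',280,0,z0)]:
    d=onz('wrist',u,v,z,W)[:2]-p[:2];print(n,(d@ux).round(1),(d@uy).round(1))
im,D=vision.snapshot('wrist');g=cv2.cvtColor(im,6);C=cloud('wrist',D,W)
for v in range(0,30,2):
    r=np.where(np.abs(C[v,150:400,2]-z0-2)<4)[0]
    if len(r): print(v,r[0]+150,r[-1]+150,((C[v,280,:2]-p[:2])@ux).round(1),C[v,280,2].round(1));break
for u in (230,280,330):
  k=[v for v in range(0,80) if abs(C[v,u,2]-z0-2)<6]; print(u,k[0],((onz('wrist',u,k[0]-.5,z0+2,W)[:2]-p[:2])@ux).round(1),C[40,u].round(1),z0)
for a in ((343.6,214.5),):
  e,d=ray('scene',*a);
  for z in(296,298.5,301): print(z,onz('scene',*a,z).round(1))
```

```text
step x-45 -54.3 -0.3
hole front x-51 -61.1 0.0
handle/blade step 122.7 -0.3
22 192 367 113.7 318.8
230 21 114.3 [469.8  85.8 319.1] 316.74743343534846
280 21 114.3 [461.2 105.9 320.6] 316.74743343534846
330 21 114.3 [452.2 125.8 319.5] 316.74743343534846
296 [614.8 203.9 296. ]
298.5 [618.2 205.1 298.5]
301 [621.6 206.3 301. ]
```

```bash
python3 drive.py '[[[0, 0, 0, -30, 0], [0, -20, -10, -60, 0], [0, -50, -20, -60, 0], [0, -80, -33, -60, 0], [0, -100, -33, -60, 0], [0, -108, -33, -60, 0], [0, -108, -33, -60, 0], [0, -108, -33, -60, 0]]]'
python3 - <<'E'
from h import *
st=read_state();P=cam('wrist');im,D=vision.snapshot('wrist');cv2.imwrite('pics/w10.png',im);np.save('pics/w10.npy',D)
np.savez('pics/w10c',eye=P[0]['eye'],M=P[1],p=st['position'])
e=P[1].T@(np.array([618.8,207.2,298.4])-P[0]['eye']);print(e,e[0]/e[2]*333.65+280,e[1]/e[2]*333.65+209.3)
E
python3 drive.py '[[[0, 0, -20, 0, 0], [0, 0, -30, 0, 0], [0, 0, -30, 0, 0], [0, 0, -30, 0, 0]]]'
python3 - <<'E'
from h import *
st=read_state();P=cam('wrist');im,D=vision.snapshot('wrist');cv2.imwrite('pics/w11.png',im);np.save('pics/w11.npy',D)
np.savez('pics/w11c',eye=P[0]['eye'],M=P[1],p=st['position'])
e=P[1].T@(np.array([618.8,207.2,298.4])-P[0]['eye']);u,v=int(e[0]/e[2]*333.65+280),int(e[1]/e[2]*333.65+209.3);print(u,v)
a=cv2.imread('pics/w10.png');cv2.imwrite('pics/c10.png',np.hstack([cv2.resize(x[90:290,250:560],None,fx=1.27,fy=1.9) for x in (a,im)]))
E
```

```text
time_s: 14.93
position: [670.9, 162.1, 398.4]
eef_rot: [180.0, -0.1, -156.2]
contact_force: [-1.3, 0.6, -1.1]
gripper_width: 0.316
grip_force: 30.0
[ 62.61394349 -21.03942127 243.8883698 ] 365.6586243252727 180.51714777750212
time_s: 15.32
position: [682.1, 135.1, 400.1]
eef_rot: [180.0, 0.0, -156.1]
contact_force: [0.2, -0.5, -1.9]
gripper_width: 0.316
grip_force: 30.0
404 180
```

View pics/c10.png

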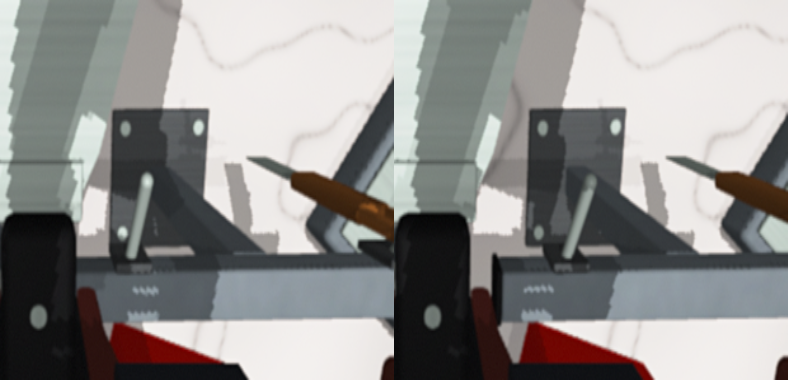

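Run:
```python
from h import *
pr=dict(fx=333.6465,fy=333.6465,cx=279.978,cy=209.342)
Ps=[]
for k in('w10','w11'):
    z=np.load(f'pics/{k}c.npz');Ps.append(({**pr,'eye':z['eye']},z['M']))
for nm,a,b in [('tip',(365.7,184),(405.1,185)),('root',(353,225.8),(387.8,224.7))]: print(nm,meet(ray('w',*a,Ps[0]),ray('w',*b,Ps[1])))
for k,P,(u,v) in(('w10',Ps[0],(365,187)),('w11',Ps[1],(404,188))):
    im=cv2.imread(f'pics/{k}.png');D=np.load(f'pics/{k}.npy');C=cloud('w',D,P);g=cv2.cvtColor(im,6)
    print(g[v-10:v+8,u-7:u+8]);print(C[v-8:v+40:3,u-0-(np.arange(16)*0.9).astype(int)].diagonal() if 0 else [C[v+i,u-int(i*.3)].round(1) for i in range(-7,40,4)])
    print(onz('w',u+.7,v-3,298.4,P),np.degrees(np.arctan2(P[1][1,0],P[1][0,0])))
D=np.load('pics/w10.npy');C=cloud('w',D,Ps[0]);im=cv2.imread('pics/w10.png')
fe=[]
for u in range(330,540,5):
    c=C[215:250,u];i=[j for j in range(35) if c[j,2]>266];
    if i: fe.append(c[i[0],:2])
fe=np.array(fe);vx,vy,x0,y0=cv2.fitLine(fe.astype(np.float32),cv2.DIST_HUBER,0,.01,.01).ravel();print('bar dir',np.degrees(np.arctan2(vy,vx)),x0,y0)
```

```text
tip (array([621.13380085, 207.67062339, 301.21482294]), np.float64(0.63298162562439))
root (array([657.45992004, 221.55348716, 277.94685707]), np.float64(0.7263394895868909))
[[ 49  48  48  47  49  47  46  47  48  48  47  48  48  48  47]
 [ 49  50  47  48  47  48  47  47  46  47  46  48  48  47  48]
 [ 47  45  46  47  45  44  45  47  47  45  45  44  45  47  47]
 [ 45  45  45  43  46  53  67  77  73  63  50  43  43  46  48]
 [ 46  45  43  50  68  94 120 135 131 115  87  59  46  44  45]
 [ 46  45  48  71 110 145 165 175 173 166 143 100  58  44  44]
 [ 46  45  57  98 142 173 189 197 197 191 180 141  84  47  42]
 [ 45  46  68 116 160 186 203 215 215 206 195 169 111  58  41]
 [ 46  50  76 123 165 192 210 227 227 213 201 178 121  59  40]
 [ 45  53  81 125 163 190 209 225 227 214 200 170 112  54  42]
 [ 45  58  85 122 155 180 196 206 206 200 186 148  89  49  42]
 [ 47  66  94 122 146 165 179 186 186 180 165 120  64  41  43]
 [ 52  75 105 130 146 157 164 166 165 160 142  98  54  41  44]
 [ 57  84 114 134 149 157 162 162 160 153 126  81  46  43  45]
 [ 64  92 120 140 155 162 163 162 160 149 1
[... 1523 characters left out ...]
135 149 158 162 163 162 151 116  69  50  51  57  58]
 [104 124 140 153 159 162 163 159 135  92  55  48  50  52  55]
 [115 131 147 157 162 163 162 150 116  70  49  48  49  51  50]
 [124 139 152 159 162 163 157 137  92  55  48  49  50  51  51]]
[array([623.2, 316.1,  45.9]), array([621.7, 206.6, 302.4]), array([624.3, 207.8, 303. ]), array([627.4, 210.2, 299.4]), array([630.6, 212.8, 295.4]), array([633.9, 215.2, 291.8]), array([637.7, 217.2, 287.8]), array([670.2, 342.9,   9.6]), array([677. , 345.4,   8.3]), array([683.7, 347. ,   8.7]), array([654.9, 234.8, 257.2]), array([657.1, 229.7, 268.6])]
[621.62938525 208.75238799 298.4       ] 113.87425436243353
bar dir -66.98725 629.7599 300.48416
```

```bash
python3 drive.py '[[[0, 25, 25, 0, 0], [0, 50, 50, 0, 0], [0, 75, 75, 0, 0], [0, 93, 92, 0, 0], [0, 93, 92, 20, 0], [0, 93, 92, 45, 0], [0, 93, 92, 62, 0], [0, 93, 92, 70, 0], [0, 93, 92, 70, 0], [0, 93, 92, 70, 0]]]'
python3 - <<'E'
from h import *
st=read_state();p=st['position'];h=np.radians(st['eef_rot'][2]);ux=np.array([np.cos(h),np.sin(h)]);uy=np.array([np.sin(h),-np.cos(h)])
d=np.array([620,207.8])-p[:2];print(p,st['eef_rot'],d@ux,d@uy)
b,_=vision.snapshot('scene');cv2.imwrite('pics/s12.png',b)
cv2.imwrite('pics/c12.png',cv2.resize(b[170:250,300:400],None,fx=6,fy=6,interpolation=cv2.INTER_CUBIC))
E
```

```text
time_s: 16.2
position: [559.8, 182.5, 329.9]
eef_rot: [180.0, 0.0, -156.0]
contact_force: [-0.1, 1.1, -1.9]
gripper_width: 0.317
grip_force: 30.0
[559.81908753 182.54420393 329.88930743] [ 1.79994556e+02  8.01100442e-03 -1.56034877e+02] -65.25130037856842 -1.3657450651231158
```

View pics/c12.png

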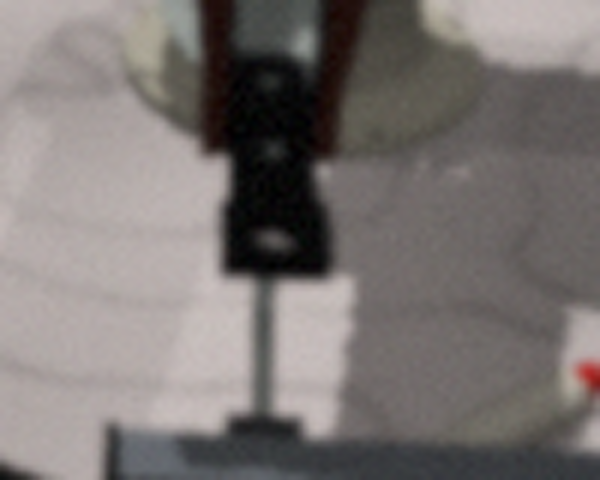

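```bash
python3 drive.py '[[[0, 0, -2.5, 4, 0], [0, 0, -2.5, 8, 0], [0, 0, -2.5, 10, 0], [0, 0, -2.5, 10, 0]]]'; python3 drive.py '[[[0, 0, 0, 2, 0], [0, 0, 0, 4, 0], [0, 0, 0, 6, 0], [0, 0, 0, 6, 0]]]';python3 - <<'E'
from h import *
st=read_state();p=st['position'];h=np.radians(st['eef_rot'][2]);ux=np.array([np.cos(h),np.sin(h)]);uy=np.array([np.sin(h),-np.cos(h)])
d=np.array([620,207.8])-p[:2];print(p,st['contact_force'],st['moment'],d@ux,d@uy)
b,_=vision.snapshot('scene');cv2.imwrite('pics/s13.png',b)
W,D=vision.snapshot('wrist');C=cloud('wrist',D);print([C[v,280].round(1) for v in (30,60,100,140)])
g=cv2.cvtColor(b,6);print(g[205:222,334:358])
E
```

```text
time_s: 16.58
position: [561.3, 179.9, 318.8]
eef_rot: [180.0, -0.0, -156.1]
contact_force: [-0.2, 0.3, -1.8]
gripper_width: 0.316
grip_force: 30.0
time_s: 16.92
position: [561.1, 180.0, 312.7]
eef_rot: [180.0, -0.0, -156.1]
contact_force: [0.5, -0.1, -0.9]
gripper_width: 0.312
grip_force: 30.0
[561.11688086 179.9996771  312.71847168] [ 0.4855404  -0.05960976 -0.94751282] [ 0.10667302 -0.164663   -0.02055803] -65.09832462345211 1.5125488411428873
[array([460.2, 134.8, 292.7]), array([471.3, 139.7, 293.1]), array([486.7, 146.6, 292.4]), array([503.1, 153.9, 293.2])]
[[173 147  86  29   6   5   3   8  12   6   4   8   6  13  23  51 104 132
  125 113 109 112 109 116]
 [172 145  79  28  11  12   4  11   7   7   3  11  10   8  17  43  85 118
  116 114 111 110 109 109]
 [168 140  79  23   9  13   4  12   2   7   4   9  10   8  15  33  71 102
  110 108 107 109 110 109]
 [163 133  78  29   8  12   8  10   9   5  10   9   4   7  16  29  65 101
  112 111 107 108 106 110]
 [154 125  71  23  13   7   7   4   2  11   8   8   7  10  16  30  71 107
  114 112 114 112 113 110]
 [140  98  53  19   1  
[... 489 characters left out ...]
52  19   5  11  10  18  29  47  62  70  57  31   8   9   3  16  44
  106 156 171 167 158 141]
 [105  49  17   5  16  19  39  54  65  74  77  62  40  17   7  10  11  46
  105 161 184 188 181 173]
 [116  56  15   8   8  27  48  71  70  69  69  62  39  20   5   3  10  40
   97 153 184 191 190 184]
 [124  60  21   7   8  15  40  52  45  44  46  39  26   7   9   8  11  41
   92 149 182 192 191 187]
 [127  63  19   5  10   7  19  21  23  20  19  24   8  12  11   9  13  37
   90 147 180 189 192 181]
 [127  65  25   0   0   7   5   9  10   7  12   9  13   4   5   8  10  34
   86 146 179 188 186 172]
 [129  70  29  12  13   5  11  11   6   7   3   1   8   4  11   4   7  33
   87 144 177 186 180 165]]
```

```bash
python3 drive.py '[[[0, -0.5, 0, 1, 0], [0, -1, 0, 2, 0], [0, -1, 0, 3, 0], [0, -1, 0, 3, 0]]]';python3 drive.py '[[[0, -0.5, 0, 2, 0], [0, -1, 0, 3, 0], [0, -1, 0, 4, 0], [0, -1, 0, 4, 0]]]'
python3 - <<'E'
from h import *
W,D=vision.snapshot('wrist');C=cloud('wrist',D);print([C[v,280].round(1) for v in (30,60,100,140)]);print(read_state()['moment'])
E
```

```text
time_s: 17.35
position: [562.1, 180.4, 310.0]
eef_rot: [180.0, -0.0, -156.1]
contact_force: [-0.6, 0.1, -1.6]
gripper_width: 0.314
grip_force: 30.0
time_s: 17.68
position: [563.1, 180.9, 306.8]
eef_rot: [-180.0, 0.1, -156.1]
contact_force: [0.0, 0.0, 1.9]
gripper_width: 0.316
grip_force: 30.0
[array([461.9, 135.6, 284.6]), array([473. , 140.5, 284.8]), array([488.7, 147.5, 286.5]), array([505.2, 154.8, 286.2])]
[ 0.23198678 -0.41654496 -0.02658502]
```

```bash
python3 drive.py '[[[0, -1, 0, 4, 0], [0, -2, 0, 8, 0], [0, -3.5, 0, 12, 0], [0, -5, 0, 16, 0], [0, -5.5, 0, 19, 0], [0, -5.5, 0, 19, 0]]]'
python3 - <<'E'
from h import *
W,D=vision.snapshot('wrist');C=cloud('wrist',D);print([C[v,280].round(1) for v in (30,60,100,140)]);print(read_state()['moment'])
E
```

```text
time_s: 18.23
position: [568.4, 183.3, 286.1]
eef_rot: [180.0, -0.0, -156.0]
contact_force: [1.6, 2.2, -0.1]
gripper_width: 0.316
grip_force: 30.0
[array([412.6, 113.9,   0.6]), array([475.6, 141.7, 245.2]), array([493.3, 149.6, 250.5]), array([511.1, 157.5, 253.6])]
[ 0.44618485 -0.68131787  0.01268594]
```

```bash
python3 drive.py '[[[0, -2, 0, 4, 0], [0, -4, 0, 8, 0], [0, -6, 0, 12, 0], [0, -8.5, 0, 16, 0], [0, -11, 0, 20, 0], [0, -11, 0, 20, 0]]]'; python3 drive.py '[[[0, -2.5, 0, 3, 0], [0, -6, 0, 7, 0], [0, -9, 0, 11, 0], [0, -12, 0, 14, 0], [0, -12, 0, 14, 0]]]'
python3 - <<'E'
from h import *
W,D=vision.snapshot('wrist');C=cloud('wrist',D);print([C[v,280].round(1) for v in (60,100,120,140,160)]);print(read_state()['moment'])
b,_=vision.snapshot('scene');cv2.imwrite('pics/s14.png',b)
cv2.imwrite('pics/c14.png',cv2.resize(b[150:270,270:420],None,fx=4,fy=4,interpolation=cv2.INTER_CUBIC))
E
```

```text
time_s: 18.78
position: [578.8, 187.9, 266.0]
eef_rot: [180.0, 0.0, -156.0]
contact_force: [4.9, 2.6, 1.4]
gripper_width: 0.321
grip_force: 30.0
time_s: 19.2
position: [588.0, 192.0, 250.7]
eef_rot: [180.0, -0.4, -156.1]
contact_force: [-5.1, -1.4, -1.5]
gripper_width: 0.319
grip_force: 30.0
[array([464.7, 137.1,  -0. ]), array([511.3, 157.6, 187.4]), array([521.6, 162.2, 190.7]), array([531.7, 166.6, 197.9]), array([541.3, 170.9, 204.6])]
[-0.11915727  0.62187104  0.1002897 ]
```

View pics/c14.png

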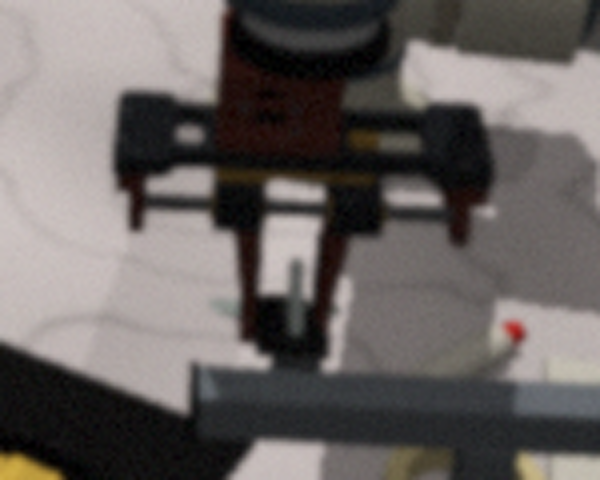

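```bash
python3 drive.py '[[[0.4, 0, 0, 0, 0], [0.6, 0, 0, 0, 0], [0.8, 0, 0, 0, 0], [1, 0, 0, 0, 0], [1, 0, 0, 0, 0], [1, 0, 0, 0, 0], [1, 0, 0, 0, 0], [1, 0, 0, 0, 0], [1, 0, 0, 0, 0], [1, 0, 0, 0, 0]]]'; python3 drive.py '[[[1, 10, 0, -15, 0], [1, 20, 0, -40, 0], [1, 40, 0, -70, 0], [1, 70, 0, -90, 0], [1, 100, 0, -110, 0], [1, 130, 0, -120, 0], [1, 130, 0, -120, 0], [1, 130, 0, -120, 0]]]'; python3 drive.py '[[[1, 0, 0, 0, 0], [1, 0, 0, 0, 0], [1, 0, 0, 0, 0], [1, 0, 0, 0, 0], [1, 0, 0, 0, 0], [1, 0, 0, 0, 0], [1, 0, 0, 0, 0], [1, 0, 0, 0, 0], [1, 0, 0, 0, 0], [1, 0, 0, 0, 0]]]'
python3 - <<'E'
from h import *
b,_=vision.snapshot('scene');cv2.imwrite('pics/s15.png',b)
cv2.imwrite('pics/c15.png',cv2.resize(b[170:350,190:410],None,fx=3,fy=3,interpolation=cv2.INTER_CUBIC))
E
```

```text
time_s: 20.13
position: [589.1, 192.4, 253.3]
eef_rot: [180.0, 0.0, -156.1]
contact_force: [0.5, 0.7, -1.5]
gripper_width: 0.995
grip_force: 0.0
time_s: 20.8
position: [469.0, 139.1, 376.9]
eef_rot: [-179.9, 0.3, -156.1]
contact_force: [-0.7, 0.6, -1.8]
gripper_width: 0.998
grip_force: 0.0
time_s: 21.63
position: [470.2, 139.6, 373.4]
eef_rot: [180.0, 0.0, -156.1]
contact_force: [0.2, 0.0, 0.9]
gripper_width: 1.001
grip_force: 0.0
```

View pics/c15.png

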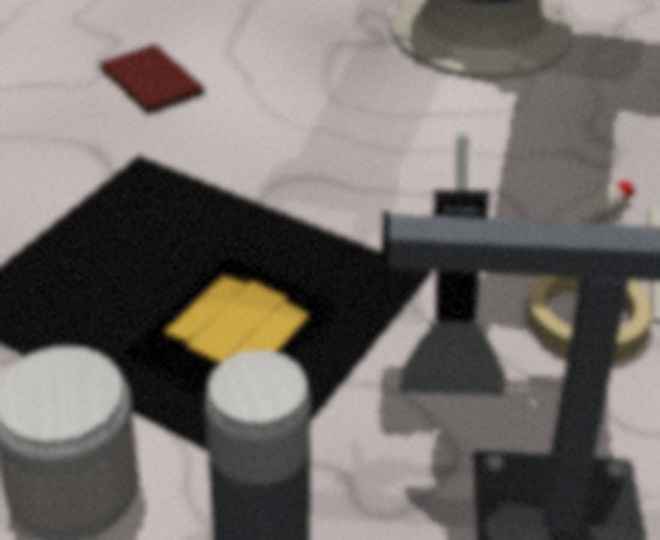

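```bash
for i in 1 2 3; do python3 drive.py '[[[1, 0, 0, 0, 0], [1, 0, 0, 0, 0], [1, 0, 0, 0, 0], [1, 0, 0, 0, 0], [1, 0, 0, 0, 0], [1, 0, 0, 0, 0], [1, 0, 0, 0, 0], [1, 0, 0, 0, 0], [1, 0, 0, 0, 0], [1, 0, 0, 0, 0]]]' >/dev/null; done
python3 - <<'E'
from h import *
f=[vision.snapshot('scene')[0][220:310,310:370].astype(int) for _ in range(8)]
print([int((cv2.absdiff(a.astype('uint8'),f[0].astype('uint8')).max(2)>30).sum()) for a in f])
o=cv2.imread('pics/s15.png')[220:310,310:370];print((cv2.absdiff(o,f[0].astype('uint8')).max(2)>30).sum())
C=cloud('top',vision.snapshot('top')[1]);k=(C[...,0]>560)&(C[...,0]<700)&(C[...,1]>150)&(C[...,1]<260)&(C[...,2]>80)&(C[...,2]<245);print(C[k].round(0)[::8])
E
```

```text
[0, 0, 0, 0, 0, 0, 0, 0]
0
[[653. 210. 231.]
 [642. 217. 242.]
 [642. 217. 231.]
 [637. 228. 242.]
 [642. 208. 217.]
 [640. 212. 218.]
 [638. 217. 217.]
 [649. 208. 160.]
 [637. 216. 210.]
 [648. 207. 151.]
 [635. 223. 209.]
 [639. 208. 188.]
 [651. 198. 127.]
 [634. 217. 200.]
 [646. 208. 141.]
 [631. 231. 202.]
 [634. 214. 190.]
 [645. 205. 131.]
 [630. 232. 195.]
 [632. 215. 186.]
 [644. 206. 123.]
 [634. 237. 165.]
 [631. 216. 180.]
 [642. 206. 120.]
 [646. 190. 100.]
 [629. 223. 178.]
 [640. 214. 121.]
 [644. 197.  98.]
 [632. 238. 147.]
 [636. 222. 126.]
 [641. 207. 100.]
 [645. 190.  81.]
 [625. 224. 170.]
 [637. 216. 108.]
 [641. 199.  85.]
 [631. 235. 125.]
 [635. 218. 106.]
 [638. 201.  88.]
 [630. 234. 115.]
 [634. 217.  98.]
 [626. 247. 126.]
 [630. 231. 102.]
 [634. 214.  85.]
 [627. 238. 105.]
 [631. 222.  83.]
 [626. 241. 100.]
 [621. 254. 113.]
 [624. 238.  93.]
 [621. 247.  95.]
 [619. 252.  93.]
 [617. 248.  88.]]
```

Knife is at rest and close to vertical, and the flap is turned over on the mat. Handing in.

```bash
python3 -c "
from bench import robot, vision, read_state; print(robot.job_done())"
```

```text
the job is handed in; nothing more can be done
None
```

The flap lies turned over on the mat with its filled face up, the knife hangs at rest by its eye on the empty peg, and the job is handed in at about 25 s of the 64 s; no verdict was printed.

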